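Refit the D-bore knob on a cup mixer and hold it pressed

TASK

The control knob has come off the specimen-cup mixer. Turn the knob so that its keyed bore matches the D-shaped shaft, slide it fully onto the shaft, then press it all the way down, which runs the mixer, and finish while still holding the knob down with the fingers. Leave the two closed cups and the timer where they are.

Things in the scene. Friction and masses are not known exactly. Their poses are not given: they have to be found in the camera images.
- knob_center (a point): Loose black knob standing upright, bore underneath: 36 mm tall, from above an oblong 53 x 34 mm. Point on the bore axis, 18 mm above the underside. z up. -x points to its rounded (semicircular) nose, 31 mm out, also shown by a ridge 4 mm wide, 2 mm high on top; square back 22 mm out at +x; parallel sides at y = +-17 mm, to grip across (34 mm). About 60 g.
- knob: The same knob, same axes; origin on the bore axis at the underside. The D-shaped bore, open underneath, is 17 mm deep (blind: its ceiling is 1 mm below knob_center), 18.4 mm across (octagonal), with its flat 5.7 mm from the axis on the nose (-x) side.
- shaft_tip (a point): Centre of the top of the mixer's bare steel D-shaft, 72 mm above the table at rest; z up. Diameter 16 mm, upright, sticks out 27 mm, does not turn; top 2.5 mm bevelled. Its flat, 4.5 mm from the axis, faces -x, the mixer's front end. The knob fits only with its nose to the front (10 degrees of play). Fully on, the bore's ceiling rests on the tip: knob_center is 1 mm above this point.
- plunger (a joint): How far the shaft is pushed down, in m: 0 at rest, 0.008 at its stop. A spring resists, 3 N at the start, 10 N at the stop, and pushes it back when let go. With the knob fully on, its underside is 10 mm above the mixer's top at rest, 2 mm at the stop.
- mixer: White mixer, fixed to the table: a low box 170 mm (x) by 115 mm (y) by 45 mm high. Origin at the centre of its underside; -x is its front end. Shaft axis at x = -45 mm, y = 0. Behind it, at x = +40 mm, a grey cup ring (80 mm across, 18 mm high) stands on the top.
- cup_in_ring: Closed specimen cup standing in the mixer's ring, 68 mm across, 62 mm tall, its top 108 mm above the table; origin at the centre of its underside. Leave alone.
- table_cup: Closed specimen cup on the table, far to the right, 68 mm across, 62 mm tall; origin at the centre of its underside. Leave alone.
- timer: Bench timer lying face up on the table, 66 x 66 x 18 mm; origin at the centre of its underside. Leave alone.
Mind the look-alikes: they are no part of the job. Of the things shaped like the knob, the black one is meant.

How it is judged:
By the outcome, as a careful person would: the job done as asked, in the order asked, and still so for the second after the job is handed in, while the arm keeps its last pose, push and grip.
It also fails if it takes over 35 s, if anything falls off the work surface, if the arm or the gripper's body presses on something with over 40 N, if the wrist force passes 120 N, or if a joint passes its speed limit or range.

ROBOT

A 6-joint arm with a two-finger parallel gripper is mounted at the origin on the work surface; the furniture and walls round the work are solid. World frame = base frame: x ahead of the robot, y to its left, z up, the work surface at z = 0. Lengths are in mm, angles in rad, forces in N, time in s.
With the tool pointing down it reaches from about 275 to 750 mm from the base axis. Payload 10.2 kg.
Tool frame: the origin (TCP) lies midway between the tips of the shut fingers; the grasp point (between the pads) lies grasp_offset behind it (grasp_offset is the distance from the TCP to the grasp point, in mm); x points along the fingers, z is the direction in which the jaws open and shut, and the axes are right-handed (so a half turn about x gives the same grasp; the last joint's range is limited). The gripper opens to 85 mm and grips with 20 to 120 N. Pads are 22 mm wide; open, the fingers measure 114 mm over their backs; the gripper's body (76 mm by 85 mm) begins 54 mm behind the grasp point. The pads swing forward as they close: fully open they stand 13 mm farther back than shut.
Start: joints at [-1.493, 0.313, 1.498, -0, 1.331, -0.223], TCP at [155.536, -501.437, 206.294] pointing down, gripper open.
Joint ranges: [-2.94, 2.94], [-0.97, 2.17], [0.19, 2.56], [-1.23, 4.37], [0.02, 3.11], [-2.88, 2.88]. Speed limits (rad/s): [2.39, 2.39, 3.01, 3.14, 3.14, 3.14].

INTERFACE

Orientations are given as a unit quaternion [w, x, y, z].
In Python, from rig import sense, capture, calibration, finish_job, grasp_offset gives the robot as it stands.
- The arm moves only by the shell command python3 -m jog 'ROWS' [FORCE]. ROWS is JSON, a list of rows, each an object with "linear": the shift along the tool's x, y, z scaled (see below), a list of three; "rotation": the turn, a rotation vector about the tool's x, y, z scaled (see below), a list of three; "grip": the finger opening in mm, from 0 to 85.4. A call has 1 to 20 rows; each row is the pose to reach, as a shift and turn from the pose measured when the call began, along the tool's axes at that moment; what a row does not reach only later rows make up. The controller multiplies each number of a shift by 0.3 m and each number of a turn by 0.5 rad. A row lasts 1/12 s, in which the tool goes at most 41.7 mm and 7.16 degrees, less where a joint would pass 70% of its speed; a pose out of reach is approached as far as the arm can. A call with a number of a shift or a turn outside -1 to 1 is refused whole. A call with a gripper value outside its range is refused whole. The fingers move at their own pace and stop on an object; FORCE is the grip in N (left out, the last holds). Time passes only in rows, so rows that repeat a pose let the fingers close. It gives the time, the measured TCP pose, the force and the opening at its end, in the units of the state.
- sense(): the state, without advancing time (a new reading comes with each control period).
- capture(name): name is "side" or "top" or "wrist"; returns (picture, depth): 400x640x3 uint8, red, green, blue; 400x640 float32, mm along the optical axis (not along the pixel's ray), 0 where there is no reading.
- calibration(name): a dict with "intrinsics" (3x3 intrinsics, pixels), "world_from_camera" (4x4, takes a point from camera to world coordinates). Camera axes: x right, y up, looking along -z (the intrinsics and any distortion apply to the point x, -y, -z); pixel columns grow to the right and rows downward; lengths in mm; the calibration is good to about 2 mm. A picture is of the moment at which its call begins: read the wrist's pose just before it. calibration takes no time and is no camera call; for the wrist camera it gives the pose at the moment of the call.
- finish_job(): hands the job in, once; it reports no verdict.
The state is a dict: "time_s": time; "joints": joint angles; "dq": joint speeds; "tau": joint torques, N m; "eef_pos": TCP position; "ee_rot": TCP orientation; "force": force on the tool from outside, world axes, zero at the start; "wrist_torque": the same for the moment, N m; "grip_width": opening from 0.0 (shut) to 1.0 (fully open).
Only numpy, scipy, OpenCV 4.12 (cv2) and the standard library are available. Lean on these libraries where they do the work, as an engineer would, in place of code of your own. Each camera call takes 0.05 s, during which the arm holds its last target.

## Working session

There is one attempt and no reset: what is moved stays moved. The work goes in short steps, Python scripts to look and compute and a shell command to move; the robot and the scene stay as the last step left them, time stands still between calls to the robot, and variables do not carry over. Pictures are saved under pics/ and viewed, and the job is handed in when it is done.

```bash
mkdir -p pics; ls; python3 - <<'E'
from rig import *
import rig,cv2
import numpy as np
s=sense();print(s); print(grasp_offset)
for n in("side","top","wrist"):
    p,d=capture(n);cv2.imwrite(f"pics/{n}0.png",p[:,:,::-1]);np.savez(f"pics/{n}0.npz",p=p,d=d,**calibration(n))
    print(n,calibration(n))
E
```

```text
pics
{'time_s': 0.0, 'joints': array([-1.49339219e+00,  3.13450853e-01,  1.49846720e+00,  5.97278642e-06,
        1.33099222e+00, -2.23412928e-01]), 'dq': array([-0.00056071,  0.00014442, -0.00118593,  0.00021072, -0.00148838,
       -0.00105927]), 'tau': array([ 1.31605288e-03, -4.12265611e+01, -2.59742653e+01, -1.28645052e-04,
        4.15742790e-03, -5.83908005e-06]), 'eef_pos': array([ 155.51770545, -501.12498715,  205.7233244 ]), 'ee_rot': array([ 0.56897263,  0.41978815,  0.56957853, -0.41908036]), 'force': array([ 0.53912398, -0.84646848, -1.00117804]), 'wrist_torque': array([ 0.01012334, -0.00450209,  0.04898878]), 'grip_width': 0.999990243191938}
18.700000000000003
side {'intrinsics': array([[503.3289428 ,   0.        , 318.30959936],
       [  0.        , 503.3289428 , 202.8550493 ],
       [  0.        ,   0.        ,   1.        ]]), 'world_from_camera': array([[-9.59702266e-01,  1.97570692e-01, -1.99843393e-01,
         2.37408827e+02],
       [-2.81007817e-01, -6.68409582e-01,  6.88667727e-01,
         7.28283700e+02],
       [ 2.48332093e-03,  7.17073534e-01,  6.969930
[... 496 characters left out ...]
.69110783e-02,  5.18299979e-02,  9.98512727e-01,
         1.03096601e+03],
       [ 0.00000000e+00,  0.00000000e+00,  0.00000000e+00,
         1.00000000e+00]])}
wrist {'intrinsics': array([[334.73207586,   0.        , 319.65632536],
       [  0.        , 334.73207586, 194.80306879],
       [  0.        ,   0.        ,   1.        ]]), 'world_from_camera': array([[ 2.97496898e-01,  9.19834287e-01,  2.55735174e-01,
         2.20086291e+02],
       [-9.54722049e-01,  2.86957776e-01,  7.84923187e-02,
        -4.81940966e+02],
       [-1.18527073e-03, -2.67507231e-01,  9.63555124e-01,
         3.73000452e+02],
       [ 0.00000000e+00,  0.00000000e+00,  0.00000000e+00,
         1.00000000e+00]])}
```

View pics/top0.png

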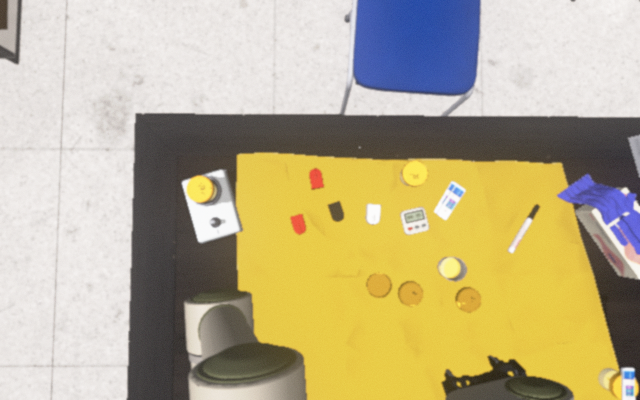

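View pics/side0.png

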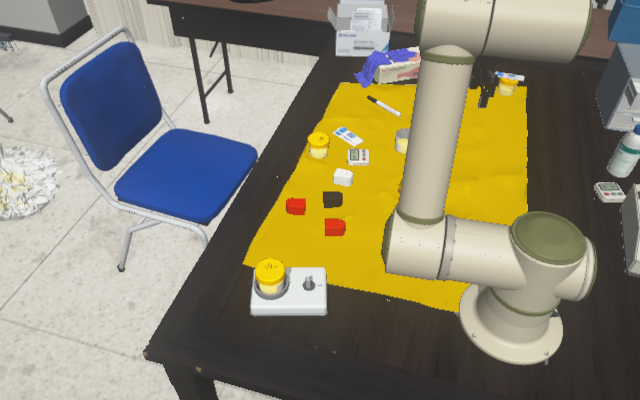

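View pics/wrist0.png

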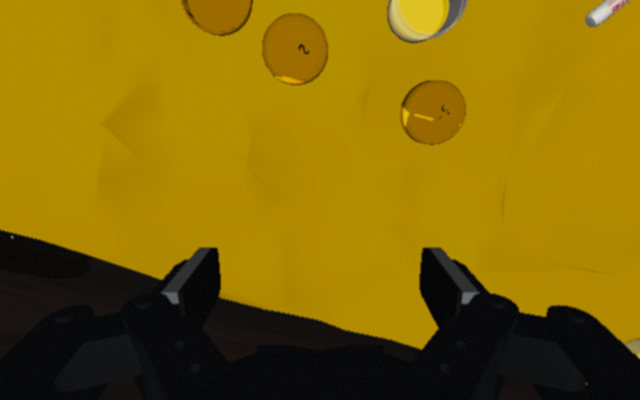

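The top view shows the mixer at (211,207), with its bare shaft at (216,222) and the ring cup at (202,190). The knob-shaped things are red at (316,179), red at (298,224), white at (373,214) and black at (336,211). The black one fits the description. I'll enlarge it to confirm and measure.

```bash
cat > h.py <<'E'
import numpy as np,cv2
def load(n):
    z=np.load(n);return z['p'],z['d'],z['intrinsics'],z['world_from_camera']
def ray(uv,K,T,zz):
    uv=np.atleast_2d(uv).astype(float)
    c=np.c_[(uv[:,0]-K[0,2])/K[0,0],-(uv[:,1]-K[1,2])/K[1,1],-np.ones(len(uv))]
    w=c@T[:3,:3].T; o=T[:3,3]
    return o+w*((zz-o[2])/w[:,2])[:,None]
def cloud(d,K,T):
    v,u=np.mgrid[:d.shape[0],:d.shape[1]]
    c=np.stack([(u-K[0,2])/K[0,0]*d,-(v-K[1,2])/K[1,1]*d,-d],-1)
    return c@T[:3,:3].T+T[:3,3]
def proj(P,K,T):
    c=(np.atleast_2d(P)-T[:3,3])@T[:3,:3]
    return np.c_[K[0,0]*c[:,0]/-c[:,2]+K[0,2],K[1,1]*-c[:,1]/-c[:,2]+K[1,2]]
E
python3 - <<'E'
from h import *
p,d,K,T=load('pics/top0.npz')
a=cv2.resize(p[160:250,170:400],None,fx=3.4,fy=3.4,interpolation=cv2.INTER_CUBIC)
p2,d2,K2,T2=load('pics/side0.npz')
b=cv2.resize(p2[160:330,230:390],None,fx=3.4,fy=3.4,interpolation=cv2.INTER_CUBIC)
cv2.imwrite('pics/ca.png',a[:,:,::-1]);cv2.imwrite('pics/cb.png',b[:,:,::-1])
C=cloud(d,K,T);C2=cloud(d2,K2,T2)
for uv in[(336,211),(211,207),(216,222),(225,230),(202,190),(320,240),(414,174),(414,221)]:print(uv,C[uv[1],uv[0]].round())
for uv in[(332,199),(309,284),(290,300),(345,235)]:print('s',uv,C2[uv[1],uv[0]].round())
E
```

```text
(336, 211) [ 479. -242.   34.]
(211, 207) [488.  83.  45.]
(216, 222) [449.  64.  68.]
(225, 230) [429.  47.  42.]
(202, 190) [527.  89. 105.]
(320, 240) [ 402. -201.    8.]
(414, 174) [ 576. -443.   58.]
(414, 221) [ 454. -453.   18.]
s (332, 199) [ 475. -224.   38.]
s (309, 284) [447.  78.  59.]
s (290, 300) [478. 122.  46.]
s (345, 235) [ 416. -139.    3.]
```

View pics/ca.png

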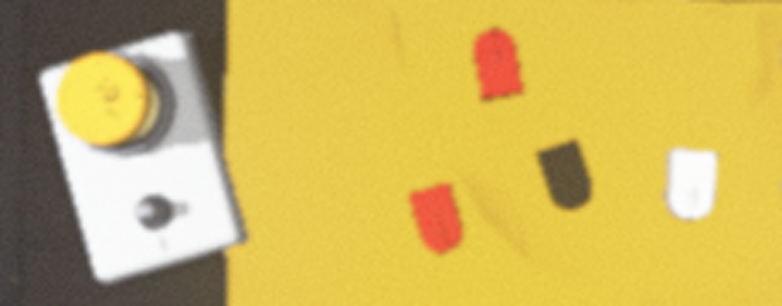

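View pics/cb.png

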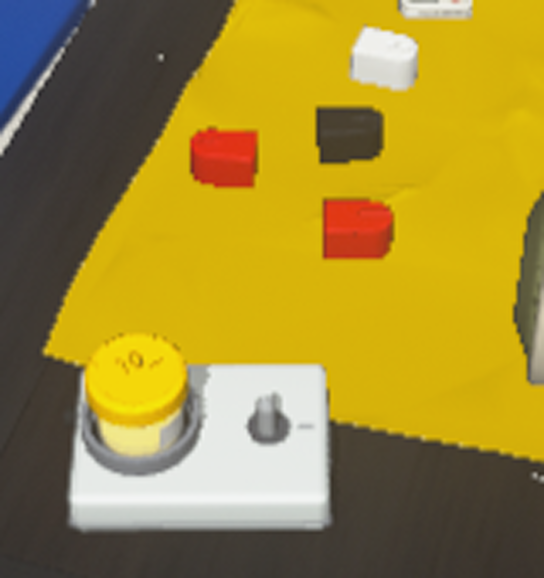

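The black piece is confirmed in the crop: back at (557,147), ridge and nose towards (575,208). Next I measure the angles and positions from masks.

```bash
python3 - <<'E'
from h import *
from scipy.spatial.transform import Rotation as R
q=[0.56897263,0.41978815,0.56957853,-0.41908036]
M=R.from_quat(q,scalar_first=True).as_matrix();print(M.round(3))
z=M[:,2];print('tool z yaw',np.degrees(np.arctan2(z[1],z[0])))
p,d,K,T=load('pics/top0.npz')
hsv=cv2.cvtColor(p,cv2.COLOR_RGB2HSV)
def big(m,box,zz,name):
    m=m.astype(np.uint8);b=np.zeros_like(m);x0,x1,y0,y1=box;b[y0:y1,x0:x1]=m[y0:y1,x0:x1]
    cs,_=cv2.findContours(b,cv2.RETR_EXTERNAL,cv2.CHAIN_APPROX_NONE);c=max(cs,key=cv2.contourArea)[:,0]
    W=ray(c,K,T,zz)[:,:2]
    r=cv2.minAreaRect(W.astype(np.float32));print(name,c.min(0),c.max(0),r,'mean',W.mean(0));print(cv2.boxPoints(r).round(1))
big(hsv[...,2]<130,(320,352,195,228),36,'knob')
big((hsv[...,1]<40)&(hsv[...,2]>150),(175,245,160,250),45,'mixer')
C=cloud(d,K,T)
print(C[216:228:2,208:224:2,2].round())
p,d,K,T=load('pics/side0.npz');hsv=cv2.cvtColor(p,cv2.COLOR_RGB2HSV)
big((hsv[...,1]<40)&(hsv[...,2]>205),(245,330,255,320),45,'mixer side view')
E
```

```text
[[-0.     0.955  0.296]
 [ 0.001  0.296 -0.955]
 [-1.     0.    -0.001]]
tool z yaw -72.76452278991349
knob [329 202] [342 220] ((477.8868713378906, -242.59579467773438), (46.59288787841797, 28.362409591674805), 18.542516708374023) mean [ 479.55072017 -242.06093357]
[[ 451.3 -236.6]
 [ 460.3 -263.4]
 [ 504.5 -248.6]
 [ 495.5 -221.7]]
mixer [182 170] [240 242] ((492.1487121582031, 84.2157974243164), (170.2763214111328, 115.04276275634766), 16.529613494873047) mean [498.66176973  86.74398695]
[[394.2 115.1]
 [426.9   4.8]
 [590.1  53.3]
 [557.4 163.6]]
[[46. 43. 45. 47. 47. 42. 47. 45.]
 [47. 42. 47. 46. 46. 47. 44. 44.]
 [46. 72. 71. 69. 55. 44. 45. 45.]
 [44. 71. 72. 70. 68. 47. 43. 41.]
 [45. 69. 66. 47. 45. 46. 49. 44.]
 [47. 47. 46. 43. 44. 43. 44. 43.]]
mixer side view [251 268] [325 311] ((490.8400573730469, 93.45553588867188), (164.6976318359375, 118.47052001953125), 16.415386199951172) mean [480.99663263 104.61790209]
[[395.1 127. ]
 [428.6  13.4]
 [586.6  59.9]
 [553.1 173.5]]
```

Mixer and knob yaws are both near 17°, and the tool y axis already has that yaw. I'll move above the knob.

```bash
python3 -m jog '[{"linear":[0,0.65,-0.253],"rotation":[0,0,0],"grip":85},{"linear":[0,0.65,-0.253],"rotation":[0,0,0],"grip":85},{"linear":[0,0.65,-0.253],"rotation":[0,0,0],"grip":85},{"linear":[0,0.65,-0.253],"rotation":[0,0,0],"grip":85},{"linear":[0,0.65,-0.253],"rotation":[0,0,0],"grip":85},{"linear":[0,0.65,-0.253],"rotation":[0,0,0],"grip":85},{"linear":[0,0.65,-0.253],"rotation":[0,0,0],"grip":85}]'
```

```text
time_s: 0.73
eef_pos: [320.5, -369.7, 205.9]
ee_rot: [0.57, 0.419, 0.57, -0.418]
force: [-0.6, -0.5, 0.3]
grip_width: 1.001
```

```bash
python3 -m jog '[{"linear":[0.15,0.641,-0.25],"rotation":[0,0,0],"grip":85},{"linear":[0.15,0.641,-0.25],"rotation":[0,0,0],"grip":85},{"linear":[0.15,0.641,-0.25],"rotation":[0,0,0],"grip":85},{"linear":[0.15,0.641,-0.25],"rotation":[0,0,0],"grip":85},{"linear":[0.15,0.641,-0.25],"rotation":[0,0,0],"grip":85},{"linear":[0.15,0.641,-0.25],"rotation":[0,0,0],"grip":85},{"linear":[0.15,0.641,-0.25],"rotation":[0,0,0],"grip":85},{"linear":[0.15,0.641,-0.25],"rotation":[0,0,0],"grip":85}]'
python3 - <<'E'
from rig import *
import cv2,numpy as np
s=sense();print(s['eef_pos'])
c=calibration('wrist');p,d=capture('wrist');np.savez('pics/w1.npz',p=p,d=d,**c);cv2.imwrite('pics/w1.png',p[:,:,::-1])
E
```

```text
time_s: 1.4
eef_pos: [480.8, -241.6, 160.9]
ee_rot: [0.569, 0.419, 0.57, -0.419]
force: [-0.1, -0.5, 0.5]
grip_width: 0.996
[ 480.75000392 -241.58042751  160.88598945]
```

View pics/w1.png

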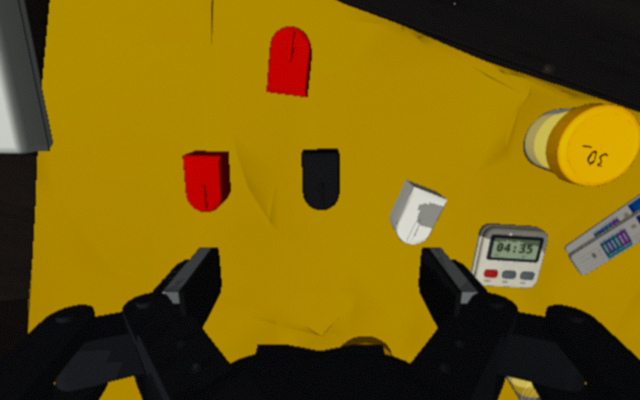

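The wrist view shows the black knob at (321,178), nose down and ridge at (322,198). The red piece is at (206,180) and the white one at (418,210), both clear of the open fingers. I'll measure the knob's top face from this view.

```bash
cat > kn.py <<'E'
from h import *
import sys
p,d,K,T=load(sys.argv[1]);x0,x1,y0,y1=map(int,sys.argv[2:6]);zt=float(sys.argv[6])
a=cv2.resize(p[y0:y1,x0:x1],None,fx=6,fy=6,interpolation=cv2.INTER_CUBIC)
a=cv2.convertScaleAbs(a,alpha=float(sys.argv[8]) if len(sys.argv)>8 else 1)
cv2.imwrite(sys.argv[7],a[:,:,::-1])
E
python3 kn.py pics/w1.npz 285 360 135 225 36 pics/k1.png 3
python3 - <<'E'
from h import *
p,d,K,T=load('pics/w1.npz')
hsv=cv2.cvtColor(p,cv2.COLOR_RGB2HSV)
m=np.zeros((400,640),np.uint8);m[140:220,290:350]=(hsv[140:220,290:350,2]<110)
cs,_=cv2.findContours(m,cv2.RETR_EXTERNAL,cv2.CHAIN_APPROX_NONE);c=max(cs,key=cv2.contourArea)[:,0]
print(c.min(0),c.max(0))
W=ray(c,K,T,36)[:,:2]
# straight parts: left/right sides
for nm,s in(('L',c[:,0]<c[:,0].min()+4),('R',c[:,0]>c[:,0].max()-4)):
    s&=(c[:,1]>162)&(c[:,1]<188)
    w=W[s];v=np.linalg.svd(w-w.mean(0))[2][0];v*=np.sign(v[0]);print(nm,s.sum(),w.mean(0),np.degrees(np.arctan2(v[1],v[0])))
print(ray([[321,150],[321,209],[321,210]],K,T,36))
for v in range(140,222,4):print(v,hsv[v,315:328:3,2],end=';')
E
```

```text
[301 148] [339 209]
L 25 [ 480.40770656 -225.54253977] 18.070420693614388
R 25 [ 490.34653921 -257.07666696] 18.36414981840351
[[ 506.81264539 -235.05942877   36.        ]
 [ 455.2312938  -251.36048647   36.        ]
 [ 454.31284446 -251.65074052   36.        ]]
140 [173 176 174 174 174];144 [173 175 174 174 174];148 [162 114 113 113 112];152 [ 8  8  7 14 11];156 [18 19 19 20 20];160 [23 22 21 20 22];164 [20 19 23 22 23];168 [25 20 22 24 22];172 [22 21 21 22 24];176 [20 22 19 22 21];180 [23 23 22 21 22];184 [21 18 16 16 24];188 [19 20 17 17 22];192 [24 20 21 18 22];196 [24 23 19 19 21];200 [23 20 20 19 22];204 [23 23 19 18 20];208 [63 20 19 22 58];212 [174 174 175 174 175];216 [173 175 173 174 175];220 [173 171 172 173 175];
```

View pics/k1.png

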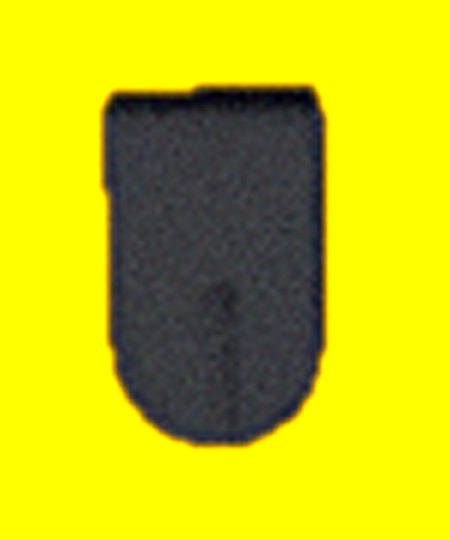

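```bash
python3 -m jog '[{"linear":[0.15,0.01,0.005],"rotation":[0,0,0],"grip":65},{"linear":[0.28,0.01,0.005],"rotation":[0,0,0],"grip":65},{"linear":[0.4,0.01,0.005],"rotation":[0,0,0],"grip":65},{"linear":[0.48,0.01,0.005],"rotation":[0,0,0],"grip":65},{"linear":[0.518,0.01,0.005],"rotation":[0,0,0],"grip":65},{"linear":[0.518,0.01,0.005],"rotation":[0,0,0],"grip":65},{"linear":[0.518,0.01,0.005],"rotation":[0,0,0],"grip":65}]' 50
python3 - <<'E'
from rig import *
import cv2,numpy as np
s=sense();print(s['eef_pos'])
c=calibration('wrist');p,d=capture('wrist');np.savez('pics/w2.npz',p=p,d=d,**c);cv2.imwrite('pics/w2.png',p[:,:,::-1])
E
```

```text
time_s: 2.03
eef_pos: [483.9, -243.7, 6.9]
ee_rot: [0.57, 0.419, 0.569, -0.419]
force: [-0.6, -0.4, 0.7]
grip_width: 0.764
[ 483.88248764 -243.66458166    6.94282807]
```

View pics/w2.png

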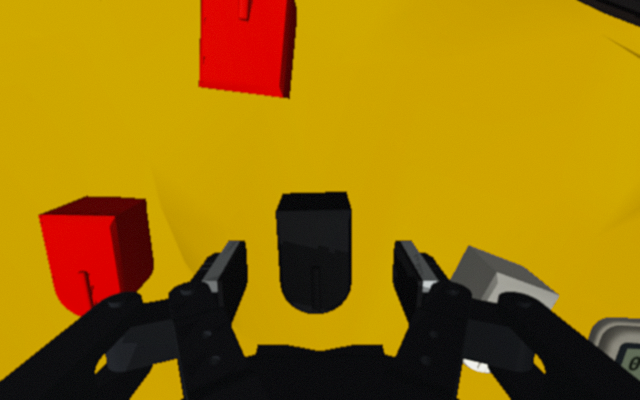

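The knob at (314,250) sits between the pads, about 2 mm left of centre. I'll correct that and close.

```bash
python3 -m jog '[{"linear":[0.003,0,-0.007],"rotation":[0,0,0],"grip":60},{"linear":[0.003,0,-0.007],"rotation":[0,0,0],"grip":45},{"linear":[0.003,0,-0.007],"rotation":[0,0,0],"grip":25},{"linear":[0.003,0,-0.007],"rotation":[0,0,0],"grip":25},{"linear":[0.003,0,-0.007],"rotation":[0,0,0],"grip":25},{"linear":[0.003,0,-0.007],"rotation":[0,0,0],"grip":25},{"linear":[0.003,0,-0.007],"rotation":[0,0,0],"grip":25},{"linear":[0.003,0,-0.007],"rotation":[0,0,0],"grip":25}]' 60
python3 - <<'E'
from rig import *
import cv2,numpy as np
s=sense();print(s['eef_pos'],s['force'],s['grip_width']*85.4)
c=calibration('wrist');p,d=capture('wrist');np.savez('pics/w3.npz',p=p,d=d,**c);cv2.imwrite('pics/w3.png',p[:,:,::-1])
E
```

```text
time_s: 2.75
eef_pos: [484.2, -242.1, 8.2]
ee_rot: [0.571, 0.419, 0.568, -0.419]
force: [-2.5, 0.8, 11.0]
grip_width: 0.349
[ 484.22979658 -242.06133535    8.16402882] [-2.46853536  0.81569268 10.99659145] 29.813512587549408
```

View pics/w3.png

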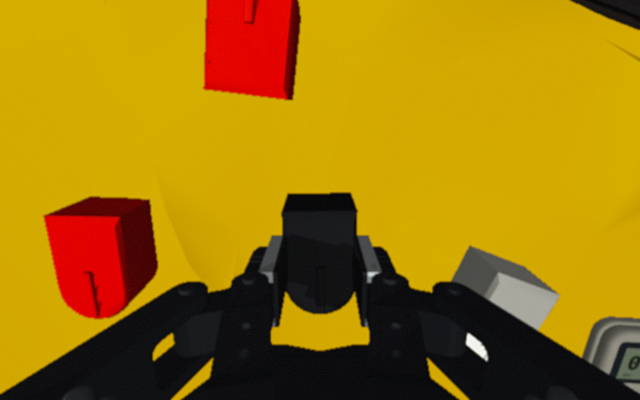

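Opening reads 30 mm on the knob and the wrist shows +11 N, probably from the pads swinging forward. I'll lift and check.

```bash
python3 -m jog '[{"linear":[-0.05,0,0],"rotation":[0,0,0],"grip":25},{"linear":[-0.15,0,0],"rotation":[0,0,0],"grip":25},{"linear":[-0.27,0,0],"rotation":[0,0,0],"grip":25},{"linear":[-0.38,0,0],"rotation":[0,0,0],"grip":25},{"linear":[-0.46,0,0],"rotation":[0,0,0],"grip":25},{"linear":[-0.5,0,0],"rotation":[0,0,0],"grip":25},{"linear":[-0.5,0,0],"rotation":[0,0,0],"grip":25}]' 60
python3 - <<'E'
from rig import *
import cv2,numpy as np
s=sense();print(s['eef_pos'],s['force'],s['grip_width']*85.4,s['ee_rot'])
c=calibration('wrist');p,d=capture('wrist');np.savez('pics/w4.npz',p=p,d=d,**c)
b=cv2.resize(p[160:340,220:420],None,fx=3.3,fy=3.3,interpolation=cv2.INTER_CUBIC);b=cv2.convertScaleAbs(b,alpha=2.2)
cv2.imwrite('pics/w4.png',b[:,:,::-1])
E
```

```text
time_s: 3.38
eef_pos: [484.8, -242.4, 161.4]
ee_rot: [0.573, 0.419, 0.566, -0.419]
force: [-0.4, 0.1, -0.7]
grip_width: 0.346
[ 484.81404442 -242.40886516  161.35443692] [-0.3811152   0.11026667 -0.67689735] 29.56153756436969 [ 0.5730667   0.41884453  0.56611883 -0.41913398]
```

View pics/w4.png

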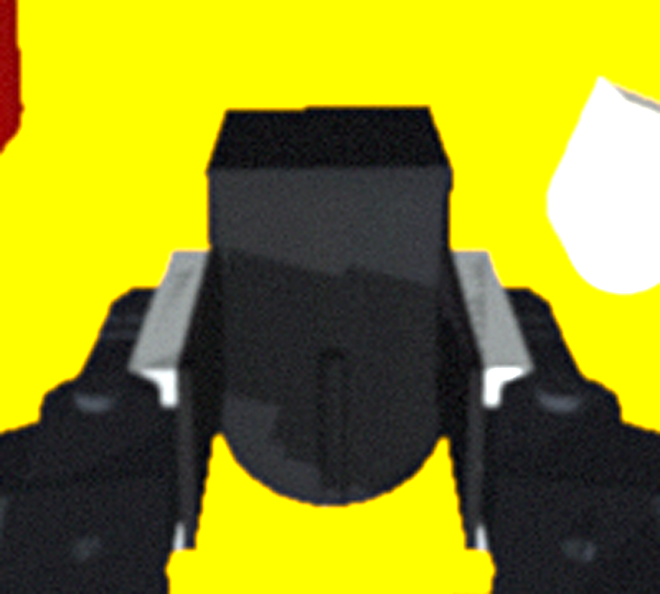

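The knob is held upright and square, with its back edge at crop row 170 and the nose at row 503. I'll compute the bore's offset from the TCP and the next move.

```bash
python3 - <<'E'
from h import *
from scipy.spatial.transform import Rotation as R
p,d,K,T=load('pics/w4.npz')
M=R.from_quat([0.5730667,0.41884453,0.56611883,-0.41913398],scalar_first=True).as_matrix();print(M.round(4))
t=np.array([484.81,-242.41,161.35])
px=np.array([[320.4,211.5],[321.5,312.4],[220+210/3.3,160+171/3.3],[220+450/3.3,160+171/3.3]])
W=ray(px,K,T,189.2);print((W-t)@M)   # tool coords
C=cloud(d,K,T);print('depth top z',np.median(C[220:270,305:335,2]), np.median(C[300:308,315:328,2]))
print('table-scale',)
tgt=np.array([449,-20,170.]);print('to hover',((tgt-t)@M/300).round(3))
E
```

```text
[[ 0.0077  0.9546  0.2977]
 [-0.0062  0.2978 -0.9546]
 [-1.      0.0055  0.0082]]
[[-27.72805993  21.10327566   0.90379474]
 [-28.00132113 -29.56585514   1.52268717]
 [-27.86009998  20.97906229 -15.19819547]
 [-27.60024837  20.9348614   16.68447764]]
depth top z 188.52260039976574 189.75032218883837
table-scale
to hover [-0.034  0.107 -0.743]
```

```bash
python3 -m jog '[{"linear":[-0.03,0.02,-0.1],"rotation":[0,0,0],"grip":25},{"linear":[-0.034,0.03,-0.22],"rotation":[0,0,0],"grip":25},{"linear":[-0.034,0.05,-0.35],"rotation":[0,0,0],"grip":25},{"linear":[-0.034,0.07,-0.48],"rotation":[0,0,0],"grip":25},{"linear":[-0.034,0.09,-0.6],"rotation":[0,0,0],"grip":25},{"linear":[-0.034,0.107,-0.69],"rotation":[0,0,0],"grip":25},{"linear":[-0.034,0.107,-0.743],"rotation":[0,0,0],"grip":25},{"linear":[-0.034,0.107,-0.743],"rotation":[0,0,0],"grip":25},{"linear":[-0.034,0.107,-0.743],"rotation":[0,0,0],"grip":25}]' 60
python3 - <<'E'
from rig import *
import cv2,numpy as np
s=sense();print(s['eef_pos'],s['force'],s['grip_width']*85.4,s['ee_rot'])
c=calibration('wrist');p,d=capture('wrist');np.savez('pics/w5.npz',p=p,d=d,pos=s['eef_pos'],q=s['ee_rot'],**c)
cv2.imwrite('pics/w5.png',p[:,:,::-1])
E
```

```text
time_s: 4.18
eef_pos: [447.9, -19.2, 167.4]
ee_rot: [0.572, 0.418, 0.568, -0.419]
force: [0.6, -0.5, -0.6]
grip_width: 0.347
[447.94440032 -19.17287043 167.38090824] [ 0.61088947 -0.46039277 -0.59546796] 29.63358421052819 [ 0.5716888   0.41826352  0.56808107 -0.41894085]
```

View pics/w5.png

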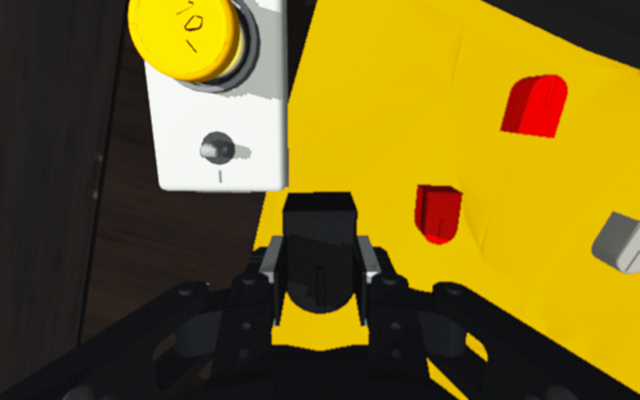

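The shaft is at about (212,149), with its tip near (207,151) and the front mark at (220,176). I'll enlarge it.

```bash
python3 - <<'E'
from h import *
p,d,K,T=load('pics/w5.npz')
b=cv2.resize(p[125:195,150:300],None,fx=5,fy=5,interpolation=cv2.INTER_CUBIC);cv2.imwrite('pics/w5c.png',b[:,:,::-1])
C=cloud(d,K,T)
print(C[138:166:3,194:236:3,2].round())
hsv=cv2.cvtColor(p,cv2.COLOR_RGB2HSV)
m=((hsv[...,1]<40)&(hsv[...,2]>150)).astype(np.uint8)
cs,_=cv2.findContours(m,cv2.RETR_EXTERNAL,cv2.CHAIN_APPROX_NONE);c=max(cs,key=cv2.contourArea)[:,0]
W=ray(c,K,T,45)[:,:2]
def fit(s):
    l=cv2.fitLine(W[s].astype(np.float32),cv2.DIST_HUBER,0,.01,.01).ravel();return np.degrees(np.arctan2(l[1],l[0])),l[2:],s.sum()
print('right',fit((c[:,0]>278)&(c[:,1]>20)&(c[:,1]<180)))
print('bottom',fit((c[:,1]>183)&(c[:,0]>170)&(c[:,0]<270)))
E
```

```text
[[45. 45. 44. 45. 46. 46. 45. 45. 47. 45. 46. 46. 46. 45.]
 [45. 44. 44. 46. 46. 66. 63. 61. 55. 50. 45. 45. 46. 45.]
 [43. 44. 44. 71. 71. 71. 70. 68. 62. 57. 49. 46. 46. 46.]
 [45. 45. 71. 73. 71. 72. 71. 70. 67. 60. 53. 46. 46. 46.]
 [44. 44. 69. 71. 72. 71. 72. 70. 70. 64. 52. 45. 45. 46.]
 [44. 44. 69. 72. 71. 72. 71. 70. 70. 62. 53. 46. 46. 46.]
 [43. 44. 45. 69. 70. 71. 70. 70. 69. 46. 46. 46. 45. 44.]
 [45. 44. 45. 45. 46. 46. 46. 46. 45. 47. 45. 45. 44. 44.]
 [44. 44. 45. 45. 45. 46. 46. 46. 46. 46. 45. 47. 45. 45.]
 [45. 46. 45. 44. 45. 44. 45. 46. 44. 43. 45. 45. 45. 44.]]
right (np.float32(16.720453), array([515.81085,  34.41637], dtype=float32), np.int64(159))
bottom (np.float32(-73.0621), array([412.7881,  65.2888], dtype=float32), np.int64(99))
```

View pics/w5c.png

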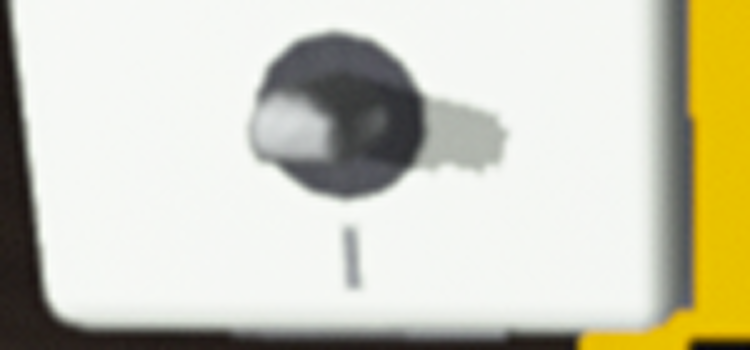

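```bash
python3 - <<'E'
from h import *
from scipy.spatial.transform import Rotation as R
z=np.load('pics/w5.npz');p,d,K,T=load('pics/w5.npz');t=z['pos'];M=R.from_quat(z['q'],scalar_first=True).as_matrix()
a=np.radians(16.8);X=np.array([np.cos(a),np.sin(a)]);Y=np.array([-X[1],X[0]])
C=cloud(d,K,T)[130:165,190:235].reshape(-1,3)
P=C[(C[:,2]>68.5)];mx,my=P[:,:2]@X,P[:,:2]@Y
print('n',len(P),'x ext',np.percentile(mx,[1,50,99]),'y ext',np.percentile(my,[1,50,99]))
# D: back at +8, front -4.5 ; with tip bevel
e1=(np.percentile(mx,1)+4.5+np.percentile(mx,99)-8)/2; e2=np.percentile(my,[1,99]).mean()
print('tip from depth',e1*X+e2*Y)
# mixer edges z=45
f=np.array([412.788,65.289])@X+40; s=np.array([515.811,34.416])@Y+57.5
print('from edges',f*X+s*Y)
# collar
g=ray([[150+340/5,125+115/5]],K,T,45)[0,:2];print('collar @45',g)
# front-left corner edge of tip: crop
tip=ray([[150+251/5,125+130/5],[150+330/5,125+161/5],[150+270/5,125+161/5],[150+275/5,125+90/5]],K,T,72);print('tip outline',np.c_[tip[:,:2]@X,tip[:,:2]@Y])
# knob in same picture
print('px M',M.round(4))
hsv=cv2.cvtColor(p,cv2.COLOR_RGB2HSV)
kz=t[2]-8.2+36
b=cv2.convertScaleAbs(cv2.resize(p[180:325,265:375],None,fx=4,fy=4,interpolation=cv2.INTER_CUBIC),alpha=2.5);cv2.imwrite('pics/w5k.png',b[:,:,::-1])
Ck=cloud(d,K,T)[200:316,270:370].reshape(-1,3);Q=(Ck-t)@M
s=(np.abs(Q[:,0]+27.8)<4)&(np.abs(Q[:,2])<9);print('knob x(tool y) ext',np.percentile(Q[s,1],[.5,50,99.5]))
s=(np.abs(Q[:,0]+27.8)<3)&(Q[:,1]>8)&(np.abs(Q[:,2])<22);print('knob y(tool z) ext',np.percentile(Q[s,2],[.5,50,99.5]),np.median(Q[s,0]))
E
```

```text
n 276 x ext [447.42806737 453.36729171 490.32232407] y ext [-146.88645976  -61.32529099  -53.12939846]
tip from depth [476.09352911  39.27449427]
from edges [451.61035774  75.09622546]
collar @45 [449.86098492  72.22737143]
tip outline [[452.6442345  -54.79468507]
 [447.88496996 -66.82463707]
 [447.78031351 -57.37971822]
 [458.93440114 -59.04673252]]
px M [[ 0.0035  0.9542  0.2991]
 [-0.0038  0.2991 -0.9542]
 [-1.      0.0022  0.0047]]
knob x(tool y) ext [-29.96532288  -2.27904425  20.81367004]
knob y(tool z) ext [-17.74865235   0.72677118  19.33796066] -26.874284964550295
```

View pics/w5k.png

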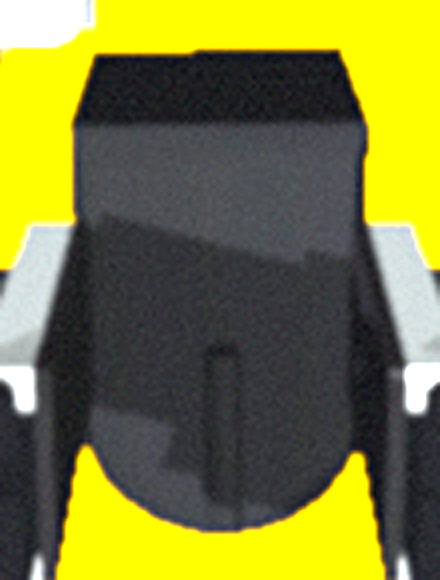

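```bash
python3 - <<'E'
from h import *
from scipy.spatial.transform import Rotation as R
z=np.load('pics/w5.npz');p,d,K,T=load('pics/w5.npz');t=z['pos'];M=R.from_quat(z['q'],scalar_first=True).as_matrix()
a=np.radians(16.8);X=np.array([np.cos(a),np.sin(a)]);Y=np.array([-X[1],X[0]])
b=cv2.resize(p[138:166,192:240],None,fx=16,fy=16,interpolation=cv2.INTER_CUBIC);cv2.imwrite('pics/w5s.png',b[:,:,::-1])
C=cloud(d,K,T)[139:163,197:224].reshape(-1,3)
for lo,hi in((69.5,75),(66,75),(60,69)):
    P=C[(C[:,2]>lo)&(C[:,2]<hi)];mx,my=P[:,:2]@X,P[:,:2]@Y
    print(lo,len(P),'x',np.percentile(mx,[1,50,99]),'y',np.percentile(my,[1,50,99]))
uv=proj([[*(452*X-61*Y),72]],K,T);print(uv)
E
```

```text
69.5 227 x [447.64275731 453.34298473 458.81887548] y [-68.03798632 -61.11303625 -53.76114064]
66 297 x [447.37340999 453.32384527 459.39374131] y [-68.61863109 -61.65180182 -53.17000384]
60 84 x [447.31495276 455.38652247 459.82875759] y [-68.86447726 -66.23907596 -53.3443349 ]
[[208.19383167 151.9078977 ]]
```

View pics/w5s.png

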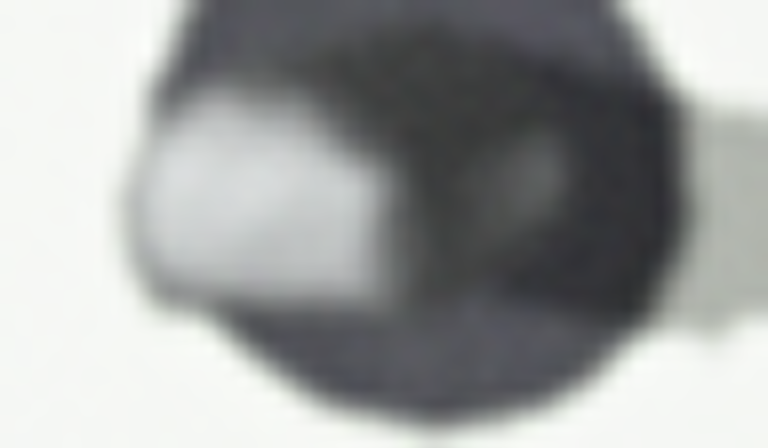

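Shaft axis from depth extents is (450.0, 72.2), and the collar cross-check gives (449.9, 72.2). The flat faces the image bottom, which is the front, and the knob's nose does too. Mixer yaw is 16.8° and tool yaw 17.4°. I'll move above the shaft.

```bash
python3 -m jog '[{"linear":[0,0.04,-0.1],"rotation":[0,0,0],"grip":25},{"linear":[0,0.08,-0.2],"rotation":[0,0,0],"grip":25},{"linear":[0,0.098,-0.27],"rotation":[0,0,0],"grip":25},{"linear":[0,0.098,-0.291],"rotation":[0,0,0],"grip":25},{"linear":[0.05,0.098,-0.291],"rotation":[0,0,0],"grip":25},{"linear":[0.13,0.098,-0.291],"rotation":[0,0,0],"grip":25},{"linear":[0.2,0.098,-0.291],"rotation":[0,0,0],"grip":25},{"linear":[0.24,0.098,-0.291],"rotation":[0,0,0],"grip":25},{"linear":[0.24,0.098,-0.291],"rotation":[0,0,0],"grip":25},{"linear":[0.24,0.098,-0.291],"rotation":[0,0,0],"grip":25}]' 60
python3 - <<'E'
from rig import *
import cv2,numpy as np
from scipy.spatial.transform import Rotation as R
s=sense();M=R.from_quat(s['ee_rot'],scalar_first=True).as_matrix();print(s['eef_pos'],s['force'],s['grip_width']*85.4);print(M.round(4))
for n in('wrist','side'):
    c=calibration(n);p,d=capture(n);np.savez(f'pics/{n}6.npz',p=p,d=d,**c)
    if n=='side': p=cv2.resize(p[210:340,230:390],None,fx=4,fy=4,interpolation=cv2.INTER_CUBIC)
    cv2.imwrite(f'pics/{n}6.png',p[:,:,::-1])
E
```

```text
time_s: 5.07
eef_pos: [450.7, 70.8, 95.0]
ee_rot: [0.571, 0.419, 0.568, -0.42]
force: [0.4, -0.1, -0.1]
grip_width: 0.343
[450.68958602  70.84776932  94.97441975] [ 0.38532113 -0.08963323 -0.14939989] 29.259078022362605
[[ 0.0028  0.955   0.2966]
 [-0.004   0.2966 -0.955 ]
 [-1.      0.0015  0.0047]]
```

View pics/wrist6.png

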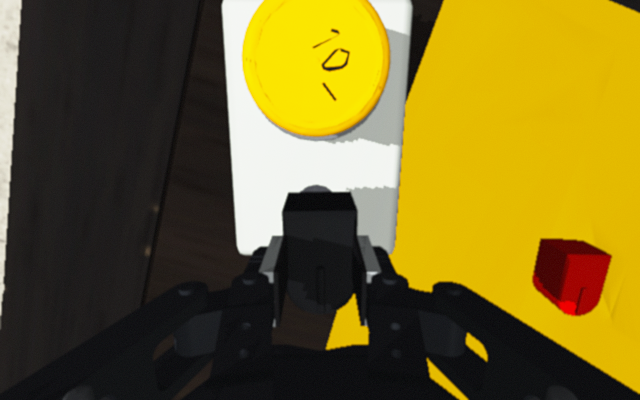

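View pics/side6.png

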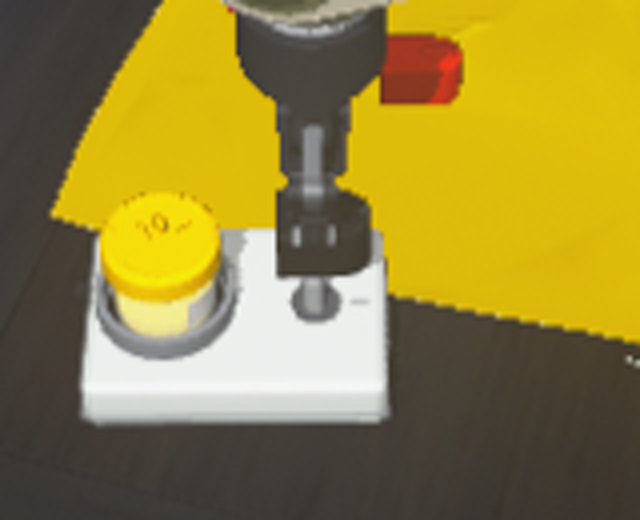

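```bash
python3 - <<'E'
from h import *
p,d,K,T=load('pics/wrist6.npz')
a=np.radians(16.8);X=np.array([np.cos(a),np.sin(a)]);Y=np.array([-X[1],X[0]])
hsv=cv2.cvtColor(p,cv2.COLOR_RGB2HSV)
for v in(187,189,191):
    r=hsv[v,290:350,2];i=np.where(r<170)[0]+290;w=ray([[i.min()-.5,v],[i.max()+.5,v]],K,T,45)[:,:2];print(v,i.min(),i.max(),w@X,w@Y,(w@Y).mean())
t=np.array([450.69,70.85]);print('tcp mix',t@X,t@Y)
E
```

```text
187 306 326 [464.4499732  464.56326146] [-53.68374053 -67.72711504] -60.70542778902034
189 304 328 [463.05828187 463.19289942] [-52.3416247  -69.08739583] -60.71451026571789
191 300 349 [461.65134271 461.92013663] [-49.65386805 -83.20832418] -66.43109611335214
tcp mix 451.9322271562432 -62.43765416475696
```

A correction of −2.2 mm along tool z is needed. I'll apply it, then descend onto the bevel and read the force.

```bash
python3 -m jog '[{"linear":[0,0,-0.0075],"rotation":[0,0,0],"grip":25},{"linear":[0,0,-0.0075],"rotation":[0,0,0],"grip":25},{"linear":[0.02,0,-0.0075],"rotation":[0,0,0],"grip":25},{"linear":[0.04,0,-0.0075],"rotation":[0,0,0],"grip":25},{"linear":[0.055,0,-0.0075],"rotation":[0,0,0],"grip":25},{"linear":[0.055,0,-0.0075],"rotation":[0,0,0],"grip":25},{"linear":[0.055,0,-0.0075],"rotation":[0,0,0],"grip":25}]' 60
python3 - <<'E'
from rig import *
s=sense();print(s['eef_pos'],s['force'],s['wrist_torque'],s['grip_width']*85.4)
E
```

```text
time_s: 5.75
eef_pos: [450.5, 73.3, 79.1]
ee_rot: [0.572, 0.419, 0.567, -0.419]
force: [0.6, -0.5, -0.6]
grip_width: 0.341
[450.49293629  73.30994704  79.09497409] [ 0.6363787  -0.53850112 -0.57570446] [-0.03768302  0.02480376 -0.00687007] 29.1261893809069
```

```bash
python3 -m jog '[{"linear":[0.01,0,0],"rotation":[0,0,0],"grip":25},{"linear":[0.02,0,0],"rotation":[0,0,0],"grip":25},{"linear":[0.027,0,0],"rotation":[0,0,0],"grip":25},{"linear":[0.027,0,0],"rotation":[0,0,0],"grip":25}]' 60
python3 - <<'E'
from rig import *
s=sense();print(s['eef_pos'],s['force'],s['wrist_torque'],s['grip_width']*85.4)
E
```

```text
time_s: 6.08
eef_pos: [450.3, 73.3, 70.5]
ee_rot: [0.571, 0.419, 0.568, -0.42]
force: [0.6, 0.8, -0.9]
grip_width: 0.343
[450.29753432  73.2920923   70.53642716] [ 0.64670459  0.75379251 -0.92955227] [-0.04809188 -0.02882136 -0.00201517] 29.329078471934103
```

No force after about 9 mm of overlap, so it is sliding on freely. I'll continue to the ceiling.

```bash
python3 -m jog '[{"linear":[0.01,0,0],"rotation":[0,0,0],"grip":25},{"linear":[0.02,0,0],"rotation":[0,0,0],"grip":25},{"linear":[0.027,0,0],"rotation":[0,0,0],"grip":25},{"linear":[0.027,0,0],"rotation":[0,0,0],"grip":25}]' 60
python3 - <<'E'
from rig import *
import cv2,numpy as np
s=sense();print(s['eef_pos'],s['force'],s['wrist_torque'],s['grip_width']*85.4)
for n in('side',):
    c=calibration(n);p,d=capture(n);np.savez(f'pics/{n}7.npz',p=p,d=d,**c)
    p=cv2.resize(p[210:340,230:390],None,fx=4,fy=4,interpolation=cv2.INTER_CUBIC)
    cv2.imwrite(f'pics/{n}7.png',p[:,:,::-1])
E
```

```text
time_s: 6.42
eef_pos: [450.3, 73.3, 62.2]
ee_rot: [0.571, 0.419, 0.568, -0.42]
force: [0.2, 0.7, 3.9]
grip_width: 0.349
[450.28853444  73.2520723   62.21965744] [0.21638694 0.65758149 3.85605812] [ 0.01081453  0.13971544 -0.03995497] 29.827265691450602
```

View pics/side7.png

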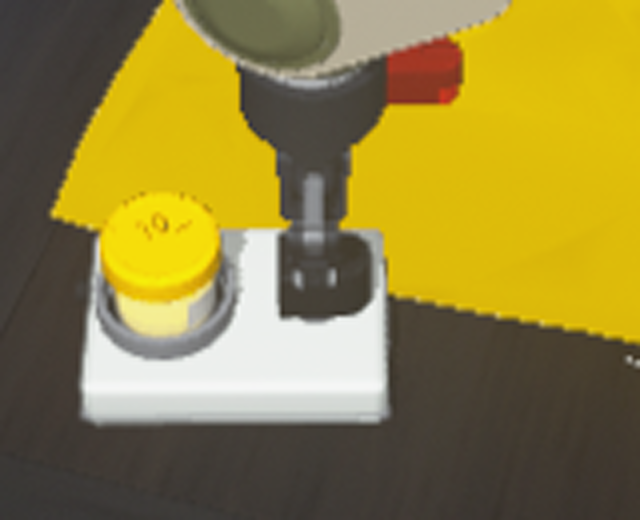

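Contact gives 3.9 N at TCP z 62.2, so the ceiling is on the tip as predicted. The side view shows the knob seated low at (325,290), nose to the front. Now I press.

```bash
python3 -m jog '[{"linear":[0.01,0,0],"rotation":[0,0,0],"grip":25},{"linear":[0.018,0,0],"rotation":[0,0,0],"grip":25},{"linear":[0.024,0,0],"rotation":[0,0,0],"grip":25},{"linear":[0.024,0,0],"rotation":[0,0,0],"grip":25}]' 80
python3 - <<'E'
from rig import *
s=sense();print(s['eef_pos'],s['force'],s['wrist_torque'],s['grip_width']*85.4)
E
```

```text
time_s: 6.8
eef_pos: [450.5, 73.3, 55.4]
ee_rot: [0.571, 0.419, 0.567, -0.419]
force: [-2.5, 0.8, 9.1]
grip_width: 0.331
[450.52043454  73.26464489  55.42620327] [-2.49933728  0.83765337  9.11708825] [0.1118668  0.49458672 0.00295456] 28.29423010019045
```

```bash
python3 -m jog '[{"linear":[0.006,0,0],"rotation":[0,0,0],"grip":25},{"linear":[0.012,0,0],"rotation":[0,0,0],"grip":25},{"linear":[0.012,0,0],"rotation":[0,0,0],"grip":25},{"linear":[0.012,0,0],"rotation":[0,0,0],"grip":25}]' 80
python3 - <<'E'
from rig import *
s=sense();print(s['eef_pos'],s['force'],s['wrist_torque'],s['grip_width']*85.4)
E
```

```text
time_s: 7.13
eef_pos: [451.4, 73.4, 54.6]
ee_rot: [0.572, 0.419, 0.567, -0.419]
force: [-11.6, 0.8, 38.4]
grip_width: 0.333
[451.41973433  73.37304828  54.60322681] [-11.57544306   0.77627795  38.39014628] [ 0.22370823  2.14919897 -0.02189449] 28.46898259051746
```

The plunger is at its stop, with force jumping to 38 N and z stalled at 54.6. I'll ease the push to about 20 N and keep holding.

```bash
python3 -m jog '[{"linear":[0.005,-0.003,0],"rotation":[0,0,0],"grip":25},{"linear":[0.005,-0.003,0],"rotation":[0,0,0],"grip":25},{"linear":[0.005,-0.003,0],"rotation":[0,0,0],"grip":25},{"linear":[0.005,-0.003,0],"rotation":[0,0,0],"grip":25}]' 80
python3 - <<'E'
from rig import *
import cv2,numpy as np
s=sense();print(s['eef_pos'],s['force'],s['wrist_torque'],s['grip_width']*85.4)
c=calibration('wrist');p,d=capture('wrist');np.savez('pics/w8.npz',p=p,d=d,**c);cv2.imwrite('pics/w8.png',p[:,:,::-1])
n='side'
c=calibration(n);p,d=capture(n);np.savez(f'pics/{n}8.npz',p=p,d=d,**c)
p=cv2.resize(p[210:340,230:390],None,fx=4,fy=4,interpolation=cv2.INTER_CUBIC)
cv2.imwrite(f'pics/{n}8.png',p[:,:,::-1])
s=sense();print(s['eef_pos'],s['force'])
E
```

```text
time_s: 7.47
eef_pos: [451.1, 73.3, 54.9]
ee_rot: [0.573, 0.42, 0.566, -0.418]
force: [-8.5, 1.5, 25.8]
grip_width: 0.331
[451.06167869  73.30011059  54.86787159] [-8.51295475  1.49433294 25.7859716 ] [ 0.3265834   1.52948114 -0.0073289 ] 28.247832464936554
[451.07760707  73.2988915   54.8811796 ] [-8.87180508  1.83688446 25.39621389]
```

View pics/side8.png

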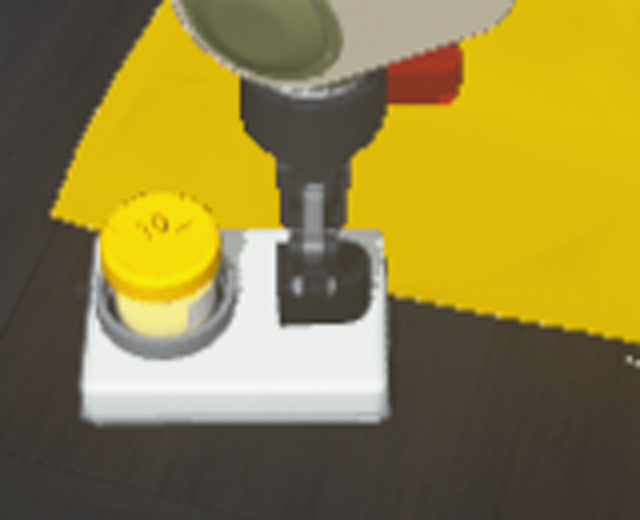

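View pics/w8.png

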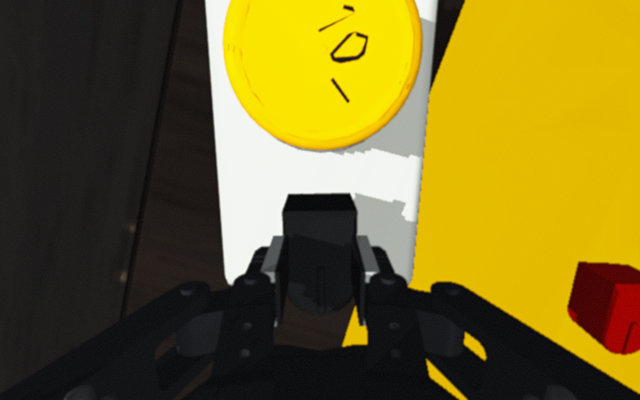

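The side view may show less drop than expected, so I'll check whether the pads slipped along the knob. I'll compare the knob's position relative to the gripper with the earlier pictures, and the knob's drop in the side view.

```bash
python3 - <<'E'
from h import *
for f in('w4','w5','wrist6','w8'):
    p,d,K,T=load(f'pics/{f}.npz');g=cv2.cvtColor(p,cv2.COLOR_RGB2GRAY).astype(int)
    print(f,'top depth',np.median(d[225:260,305:335]),np.median(d[285:305,312:330]),'col320',g[204:220,320].tolist(),g[304:318,316].tolist())
    r=g[222,270:370];print('   row222',[int(x) for x in r[8:22]],[int(x) for x in r[78:92]])
for f in('side6','side7','side8'):
    p,d,K,T=load(f'pics/{f}.npz');g=cv2.cvtColor(p,cv2.COLOR_RGB2GRAY).astype(float)
    # underside edge: black->white going down
    e=[]
    for u in range(302,320):
        c=g[266:300,u];i=np.where(c<70)[0].max();
        e.append(266+i+(120-c[i])/(c[i+1]-c[i]) if i<33 else np.nan)
    print(f,np.round(e,1))
p,d,K,T=load('pics/side8.npz')
for z in(86.8,54,47):print(z,proj([[474,70,z],[474,79,z]],K,T)[0])
E
```

```text
w4 top depth 151.19649 157.37422 col320 [9, 8, 8, 10, 9, 11, 13, 22, 22, 25, 24, 25, 25, 25, 27, 26] [23, 21, 20, 22, 22, 23, 23, 19, 28, 69, 128, 154, 159, 157]
   row222 [155, 158, 156, 142, 92, 39, 18, 18, 23, 24, 23, 24, 24, 25] [26, 27, 28, 26, 28, 25, 12, 19, 72, 135, 158, 160, 157, 159]
w5 top depth 151.19606 157.32767 col320 [10, 12, 12, 10, 15, 12, 20, 27, 28, 30, 31, 31, 32, 32, 32, 34] [26, 28, 29, 28, 28, 28, 31, 27, 35, 87, 152, 182, 183, 183]
   row222 [182, 184, 184, 172, 114, 51, 23, 29, 30, 33, 31, 32, 31, 32] [34, 34, 33, 32, 37, 29, 18, 24, 89, 162, 183, 184, 184, 183]
wrist6 top depth 151.21382 157.30551 col320 [12, 11, 12, 11, 12, 14, 19, 26, 28, 30, 28, 30, 28, 29, 28, 31] [27, 27, 27, 27, 27, 29, 26, 28, 29, 31, 32, 29, 27, 31]
   row222 [244, 245, 247, 241, 168, 66, 24, 24, 30, 28, 30, 32, 30, 31] [31, 31, 27, 35, 31, 30, 20, 12, 41, 105, 157, 176, 177, 176]
w8 top depth 151.25009 156.8034 col320 [11, 12, 9, 10, 9, 12, 16, 25, 27, 31, 28, 30, 27, 29, 30, 31] [24, 23, 24, 27, 26, 27, 28, 27, 31, 28, 33, 31, 31, 33]
   row222 [244, 244, 246, 242, 168, 66, 23, 25, 29, 31, 31, 31, 31, 31] [33, 32, 32, 33, 31, 27, 19, 16, 62, 124, 163, 174, 178, 174]
side6 [278.5 278.5 278.5 278.7 278.8 278.7 278.7 278.8 279.2 279.  278.8 278.5
 278.4 278.4 285.  278.5 277.8 283.1]
side7 [288.7 288.5 288.6 289.3 290.4 290.6 290.4 290.4 290.5 290.1 289.  288.6
 288.4 288.4 296.3 288.9 288.  292.4]
side8 [290.5 290.5 290.5 290.5 290.5 290.5 290.4 290.4 290.4 290.4 290.4 290.4
 290.4 297.1 290.5 289.8 289.6 290.8]
86.8 [298.42831368 270.94336206]
54 [298.78977373 279.93074954]
47 [298.86505201 281.80247803]
```

There was no slip: knob-to-gripper depth (151.2 mm) and edge rows are unchanged. The knob's underside dropped 2 px in the side view, about 7.5 mm. With contact found at about 1 mm of travel, that puts the plunger at its stop. The ring cup is untouched. Handing in.

```bash
python3 - <<'E'
from rig import *
s=sense();print(s['time_s'],s['eef_pos'],s['force'])
print(finish_job())
E
```

```text
7.5667 [451.07760707  73.2988915   54.8811796 ] [-8.87180508  1.83688446 25.39621389]
the job is handed in; nothing more can be done
None
```

I gripped the black knob across its sides and slid it nose-forward onto the D-shaft. I then pressed it to the plunger's stop and handed the job in at 7.6 s, still gripping it and pushing down with about 25 N.

**Turning:** the knob already stood within about 1.5° of the mixer's heading (18° against 16.8°). It needed almost no turn beyond squaring up in the pads.

**Sliding on:** there was no resistance over the first 9 mm. The first contact, 3.9 N, came where the bore's ceiling should meet the shaft tip.

**Pressing:** the force rose to 9 N, as the spring should, then jumped to 38 N as movement stopped. I eased it to about 25 N. The knob did not slip in the pads, and the side view showed it dropping about 7.5 mm after that first contact.

**Checks that disagreed or were left open:**
- The gripper opening read 28–30 mm on a 34 mm knob. The picture showed it held square, so I took the reading as non-linear.
- About 9 N of sideways force and 1 mm of drift remained at the end.
- The wrist camera measured the knob about 2 mm short.
- The ring cup looked undisturbed. I did not take a last picture of the table cup or the timer, but nothing went near them.

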